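Set the espresso control box for a rinse and a shot

TASK

Set the espresso control box for the first shot of the day, in this order: switch it on by pushing the raised end of its black rocker right down, then press the blue rinse key right down, then the green shot key right down (each stays down by itself). Each needs only a push from above with the tips of the closed fingers: lift nothing, do not press the red and white keys, and leave the cup, shaker, spoons and everything else standing where they are.

Things in the scene. Friction and masses are not known exactly. Their poses are not given: they have to be found in the camera images.
- console: low aluminium and dark steel control box, fixed to the counter: 140 mm (its x) by 236 mm (its y) by 50 mm high. Origin at the centre of its underside, z up; yaw varies. On its flat top: a black rocker on its +y side (68 mm from the centre) and, in a 2 x 2 block on its other half, four round keys, 62 to 64 mm apart, whose colours change places from start to start.
- rocker (a joint): angle of the black rocker switch (rad): 0 = off (it starts between 0 and 0.04), 0.34 = fully on, at its stop. It is a V of two flat 34 mm long, 28 mm wide halves, hinged between them, the hinge line along the box's y and 3.5 mm above the box's top. At 0 the half towards the box's -x lies level and the half towards +x slopes up; at 0.34 the +x half lies level, its top 13.5 mm above the box's top. About 3 N on the raised end moves it; it stays where it is left.
- rocker_raised_end (a point): point on the top face of the raised half of the rocker (off), on its middle line, 22 mm out from the hinge, near a white bar; moves with the rocker and comes down about 7 mm when it is fully on. In the off position it is about 20 mm above the box's top.
- key_blue (a joint): travel of the blue key (m): 0 = up, 0.007 = fully down, at its stop; it starts up. About 3 N moves it, and it stays down when let go; nothing brings it up again.
- key_blue_top (a point): centre of the top face of the round blue key (press it second, after the rocker): 28 mm across, its top 16.5 mm above the top of the box when up, 9.5 mm when down. It moves straight down; the point moves with it.
- key_green (a joint): travel of the green key (m): 0 = up, 0.007 = fully down, at its stop; it starts up. About 3 N moves it, and it stays down when let go; nothing brings it up again.
- key_green_top (a point): centre of the top face of the round green key (press it last): 28 mm across, its top 16.5 mm above the top of the box when up, 9.5 mm when down. It moves straight down; the point moves with it.
- key_red (a joint): travel of the red key (m): 0 = up, 0.007 = fully down, at its stop; it starts up. About 3 N moves it, and it stays down when let go; nothing brings it up again.
- key_red_top (a point): centre of the top face of the round red key (not to be pressed): 28 mm across, its top 16.5 mm above the top of the box when up, 9.5 mm when down. It moves straight down; the point moves with it.
- key_white (a joint): travel of the white key (m): 0 = up, 0.007 = fully down, at its stop; it starts up. About 3 N moves it, and it stays down when let go; nothing brings it up again.
- key_white_top (a point): centre of the top face of the round white key (not to be pressed): 28 mm across, its top 16.5 mm above the top of the box when up, 9.5 mm when down. It moves straight down; the point moves with it.
- cup: red ceramic cup, 86 mm across, 62 mm high, with a handle, standing loose beside the rocker end of the box; bystander. Origin at the centre of its underside.
- shaker: glass cocoa shaker with a domed steel cap, 68 mm across, 118 mm high, loose, beside the key end of the box; bystander. Origin at the centre of its underside.
- spoon0: brass espresso spoon, about 115 mm long, 4 mm thick, number 1 from below in a loose stack of three beyond the box; bystander. Origin under its middle.
- spoon1: brass espresso spoon, about 115 mm long, 4 mm thick, number 2 from below in a loose stack of three beyond the box; bystander. Origin under its middle.
- spoon2: brass espresso spoon, about 115 mm long, 4 mm thick, number 3 from below in a loose stack of three beyond the box; bystander. Origin under its middle.
- pitcher: steel milk pitcher, 90 mm across, 95 mm high, loose, to the robot's right; bystander. Origin at the centre of its underside.
- tamper: steel tamper with a wooden grip, 58 mm across, 87 mm high, loose, at the robot's right, beyond the pitcher; bystander. Origin at the centre of its underside.
- knock_box: aluminium knock box, 160 x 160 x 120 mm, fixed, at the robot's left; bystander. Origin at the centre of its underside.
- knock_lid (a joint): angle of the steel lid of the knock box (rad): 0 = shut, as it starts; bystander.

How it is judged:
On the way, in this order (a step that is already met when the one before it is completed fails the run):
1. the fingers push the rocker fully on (0.27 rad or more) (value of joint rocker above 0.27 rad and contact force between the fingers and rocker above 0.2 N), for 0.05 s.
2. the fingers press the blue key down (5.5 mm or more) (value of joint key_blue above 0.0055 m and contact force between the fingers and key_blue above 0.2 N), for 0.05 s.
3. the fingers press the green key down (5.5 mm or more) (value of joint key_green above 0.0055 m and contact force between the fingers and key_green above 0.2 N), for 0.05 s.
At the end, for the whole second after the job is handed in: The rocker is on (0.27 rad or more of 0.34), the blue and green keys are down (5.5 mm or more of 7 mm), the red and white keys are up (under 2 mm), the lid of the knock box is shut, and the cup, shaker, spoons, pitcher and tamper rest within 20 mm of where they started (value of joint rocker above 0.27 rad and value of joint each of key_blue, key_green above 0.0055 m and value of joint each of key_red, key_white below 0.002 m and value of joint knock_lid below 0.1 rad and distance of each of cup, shaker, spoon0, spoon1, spoon2, pitcher, tamper from where it was at the start of the episode below 0.02 m and linear speed of each of cup, shaker, spoon0, spoon1, spoon2, pitcher, tamper below 0.02 m/s); the robot touches nothing.
It fails at once if the blue or green key is pressed (2 mm) before the rocker is on (value of joint rocker below 0.27 rad and value of joint any of key_blue, key_green above 0.002 m).
It fails at once if the green key is pressed (2 mm) before the blue one is down (value of joint key_green above 0.002 m and value of joint key_blue below 0.0055 m).
It fails at once if the red or white key is pressed (2 mm) (value of joint any of key_red, key_white above 0.002 m).
It fails at once if a bystander is shifted, lifted or carried by more than 20 mm (distance of any of cup, shaker, spoon0, spoon1, spoon2, pitcher, tamper from where it was at the start of the episode above 0.02 m).
It fails at once if a standing bystander is tipped (0.35 rad) or the lid of the knock box is opened (0.1 rad) (value of joint knock_lid above 0.1 rad or angle between any of cup, shaker, pitcher, tamper's own z axis and vertical above 0.35 rad).
It also fails if it takes over 45 s, if anything falls off the work surface, if the arm or the gripper's body presses on something with over 40 N, if the wrist force passes 120 N, or if a joint passes its speed limit or range.

ROBOT

A 7-joint arm with a two-finger parallel gripper is mounted at the origin on the work surface. World frame = base frame: x ahead of the robot, y to its left, z up, the work surface at z = 0. Lengths are in m, angles in rad, forces in N, time in s.
With the tool pointing down it reaches from about 0.4 to 0.85 m from the base axis. Payload 6.9 kg.
Tool frame: the origin (TCP) lies at the very end of the fingers, on their centre line; the grasp point (between the pads) lies 19 mm behind it; y points along the fingers, x is the direction in which the jaws open and shut, and the axes are right-handed (so a half turn about y gives the same grasp; the last joint's range is limited). The gripper opens to 85 mm and grips with 20 to 120 N. Pads are 22 mm wide; open, the fingers measure 114 mm over their backs; the gripper's body (76 mm by 85 mm) begins 54 mm behind the grasp point. The pads swing forward as they close: fully open they stand 13 mm farther back than shut.
Start: joints at [-1.157, 0.507, -0.238, 1.5, 0.126, 1.149, -0.155], TCP at [0.189, 0.596, 0.231] pointing down, gripper open.
Joint ranges: [-3.08, 3.08], [-0.24, 2.05], [-1.43, 1.35], [0, 2.5], [-1.52, 4.66], [0.17, 1.96], [-2.89, 2.89]. Speed limits (rad/s): [2.39, 2.39, 3.14, 3.14, 3.14, 3.14, 3.14].

INTERFACE

Orientations are given as [roll, pitch, yaw] about the fixed x, y, z axes, in that order (R = Rz(yaw) Ry(pitch) Rx(roll)).
In Python, from bench import ctrl, capture, spotter gives the robot as it stands.
- The arm moves only by the tool apply_moves, never from a script. Its argument "moves" is a list of rows, each a list of 6 numbers: the shift along the tool's x, y, z in cm, then the turn, a rotation vector about the tool's x, y, z in rad. In form: [[dx, dy, dz, rx, ry, rz], ...]. A call has 1 to 5 rows; each row is the pose to reach, as a shift and turn from the pose measured when the call began, along the tool's axes at that moment; what a row does not reach only later rows make up. A row lasts 1/12 s, in which the tool goes at most 41.7 mm and 7.16 degrees, less where a joint would pass 70% of its speed; a pose out of reach is approached as far as the arm can. A call with a gripper value outside its range is refused whole. "hand" is the finger opening in cm, from 0 to 8.54, set as the call begins (left out, the last holds). The fingers move at their own pace and stop on an object; the grip force is fixed at half the most. Time passes only in rows, so rows that repeat a pose let the fingers close. It gives the time, the measured TCP pose, the force and the opening at its end, in the units of the state.
- ctrl.observe(): the state, without advancing time (a new reading comes with each control period).
- capture(name): name is "scene" or "top" or "wrist"; returns a dict with "frame" (400x640x3 uint8, red, green, blue), "depth" (400x640 float32, m along the optical axis (not along the pixel's ray), 0 where there is no reading), "fovy" (degrees; the focal length in pixels is half the picture's height over the tangent of half this angle, whatever the lens; pixels are square), "cx", "cy" (the principal point, pixels), "world_from_camera" (4x4, takes a point from camera to world coordinates); the wrist camera has in their place "tool_from_camera" (4x4, takes a point from camera to tool coordinates, whose origin is the TCP and whose axes are the tool frame's). Camera axes: x right, y up, looking along -z (the intrinsics and any distortion apply to the point x, -y, -z); pixel columns grow to the right and rows downward; lengths in m; the calibration is good to about 2 mm. A picture is of the moment at which its call begins: read the wrist's pose just before it.
- ctrl.close_job(): hands the job in, once; it reports no verdict.
Trained networks look in the newest picture that a camera, given by its name, has taken for a name from the list of things; names that differ only in an ending like _2 or _b are one class to them, and where a whole thing is asked for, a point or a joint stands for the part that bears it (a point fixed in the world has none). Each returns a list of dicts, best first, with "conf" (0 to 1); they miss things now and then, are a little off and sometimes report something else, mostly with a low value. They report only what shows in the picture. A call takes as long as a camera call.
- spotter.spot_in(camera, query): "position" ([x, y, z] in m, in world coordinates, good to about 4 mm: the middle of the surface that is visible of it).
The state is a dict: "clock": time; "joint_positions": joint angles; "joint_vel": joint speeds; "effort": joint torques, N m; "tcp_pos": TCP position; "orientation": TCP orientation; "contact_force": force on the tool from outside, world axes, zero at the start; "ft_torque": the same for the moment, N m; "gripper_width": opening from 0.0 (shut) to 1.0 (fully open).
Only numpy, scipy, OpenCV 4.12 (cv2) and the standard library are available. Lean on these libraries where they do the work, as an engineer would, in place of code of your own. Each camera call takes 0.05 s, during which the arm holds its last target. There are 200 camera calls.

## Working session

There is one attempt and no reset: what is moved stays moved. The work goes in short steps, Python scripts to look and compute and a tool call to move; the robot and the scene stay as the last step left them, time stands still between calls to the robot, and variables do not carry over. Pictures are saved under pics/ and viewed, about 8 in all and at most 12, crops included, and the job is handed in when it is done.

Besides the shell and the picture viewer there is one more tool, called after "Emit:" by a JSON object that holds its "method" and its "body". apply_moves: Moves the arm, as the interface text tells. Its arguments: {"type":"object","properties":{"moves":{"type":"array"},"hand":{"type":"number"}},"required":["moves"]}

```bash
mkdir -p pics; cat > h.py <<'E'
import numpy as np,cv2
from bench import ctrl,capture,spotter
from scipy.spatial.transform import Rotation as R
def pose():
    s=ctrl.observe();return np.array(s['tcp_pos']),R.from_euler('xyz',s['orientation'])
def togo(p,yaw=None):
    t,r=pose();print('shift cm',np.round(r.inv().apply(np.array(p)-t)*100,2))
E
python3 - <<'E'
from h import *
s=ctrl.observe();print(s['clock'],s['tcp_pos'],s['orientation'],s['gripper_width'])
for c in('top','scene'):
    d=capture(c);cv2.imwrite(f'pics/{c}0.png',d['frame'][:,:,::-1])
    for q in('console','rocker_raised_end','key_blue_top','key_green_top','key_red_top','key_white_top','cup','shaker','knock_box','pitcher'):
        r=spotter.spot_in(c,q);print(c,q,[(np.round(x['position'],3).tolist(),round(x['conf'],2)) for x in r[:2]])
E
```

```text
0.0 [0.1892689  0.59511829 0.23044234] [-1.57083392  0.00176958  1.26301678] 1.00067914559998
top console [([0.552, 0.072, 0.05], 0.8)]
top rocker_raised_end [([0.581, 0.139, 0.061], 0.82), ([0.469, 0.465, 0.122], 0.67)]
top key_blue_top []
top key_green_top [([0.507, 0.028, 0.064], 0.55), ([0.583, 0.142, 0.061], 0.18)]
top key_red_top [([0.527, 0.075, 0.07], 0.39)]
top key_white_top [([0.528, 0.074, 0.067], 0.7), ([0.585, 0.051, 0.065], 0.52)]
top cup [([0.61, 0.267, 0.015], 0.69)]
top shaker [([0.53, -0.118, 0.11], 0.96)]
top knock_box [([0.468, 0.467, 0.12], 0.7), ([0.502, 0.021, 0.07], 0.16)]
top pitcher [([0.516, -0.49, 0.044], 0.8), ([0.553, 0.072, 0.051], 0.26)]
scene console [([0.575, 0.087, 0.052], 0.62)]
scene rocker_raised_end [([0.588, 0.144, 0.062], 0.57)]
scene key_blue_top [([0.568, -0.002, 0.064], 0.61), ([0.519, -0.469, 0.064], 0.52)]
scene key_green_top [([0.509, 0.026, 0.069], 0.48)]
scene key_red_top [([0.534, 0.077, 0.067], 0.48), ([0.544, -0.109, 0.094], 0.48)]
scene key_white_top [([0.588, 0.142, 0.065], 0.58), ([0.587, 0.054, 0.067], 0.5)]
scene cup [([0.604, 0.258, 0.022], 0.77), ([0.507, 0.025, 0.069], 0.48)]
scene shaker [([0.549, -0.108, 0.094], 0.81)]
scene knock_box []
scene pitcher [([0.518, -0.467, 0.061], 0.82)]
```

View pics/top0.png

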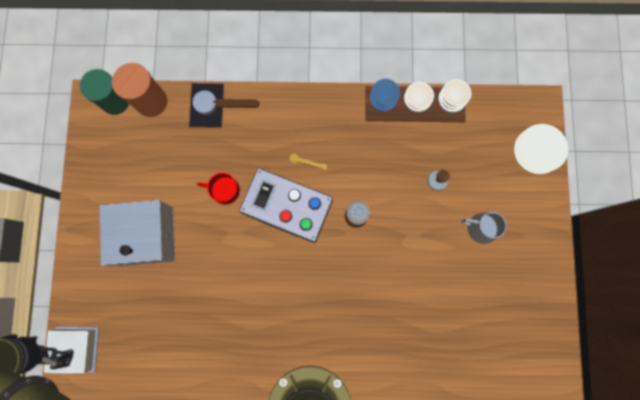

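View pics/scene0.png

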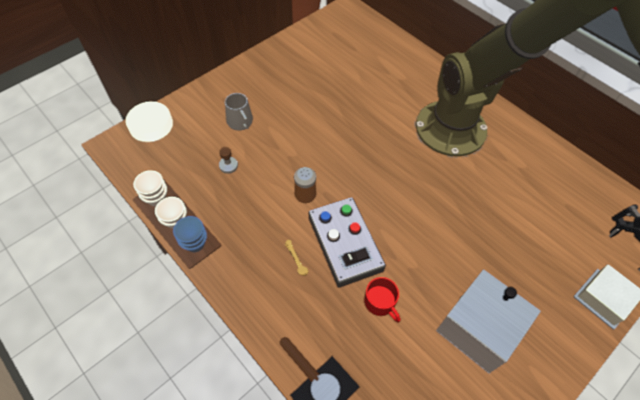

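Emit:
{"method": "apply_moves", "body": {"moves": [[-2.6,-0.8,-3.0,0,0,0],[-5.2,-1.6,-6.0,0,0,0],[-7.8,-2.4,-9.0,0,0,0],[-10.4,-3.2,-12.0,0,0,0],[-13.0,-4.0,-15.0,0,0,0]], "hand": 0}}

```text
clock: 1.52
tcp_pos: [0.2935, 0.4246, 0.2717]
orientation: [-1.571, -0.0, 1.263]
contact_force: [1.3, 0.3, 0.4]
gripper_width: 0.299
```

Emit:
{"method": "apply_moves", "body": {"moves": [[-2.6,0,-3.0,0,0,0],[-5.2,0,-6.0,0,0,0],[-7.8,0,-9.0,0,0,0],[-10.4,0,-12.0,0,0,0],[-13.0,0,-15.0,0,0,0]]}}

```text
clock: 1.93
tcp_pos: [0.3978, 0.2535, 0.2721]
orientation: [-1.572, -0.001, 1.263]
contact_force: [1.3, 1.1, -0.8]
gripper_width: 0.002
```

Emit:
{"method": "apply_moves", "body": {"moves": [[-2.6,0,-3.0,0,0,0],[-5.2,0,-6.0,0,0,0],[-7.8,0,-9.0,0,0,0],[-10.4,0,-12.0,0,0,0],[-10.4,0,-12.0,0,0,0]]}}

```text
clock: 2.35
tcp_pos: [0.4844, 0.1096, 0.2721]
orientation: [-1.575, 0.002, 1.252]
contact_force: [0.5, -0.2, 0.5]
gripper_width: -0.002
```

```bash
python3 - <<'E'
from h import *
t,r=pose();print(t,r.as_euler('xyz'),ctrl.observe()['gripper_width'])
d=capture('wrist');print({k:v for k,v in d.items() if k not in('frame','depth')})
cv2.imwrite('pics/w1.png',d['frame'][:,:,::-1])
for q in('console','rocker_raised_end','key_blue_top','key_green_top','key_red_top','key_white_top','cup','shaker'):
    x=spotter.spot_in('wrist',q);print(q,[(np.round(y['position'],3).tolist(),round(y['conf'],2)) for y in x[:2]])
E
```

```text
[0.48437221 0.10960066 0.27214388] [-1.57504085  0.00223114  1.2524535 ] -0.0023268008571530807
{'fovy': 58.14018599230141, 'cx': 317.08727354681383, 'cy': 194.1794274114717, 'tool_from_camera': array([[ 9.99999921e-01, -1.66561472e-04, -3.62091055e-04,
        -1.25511707e-03],
       [-2.93979721e-04,  3.05202801e-01, -9.52287333e-01,
        -1.43618216e-01],
       [ 2.69125584e-04,  9.52287363e-01,  3.05202728e-01,
         7.86758473e-02],
       [ 0.00000000e+00,  0.00000000e+00,  0.00000000e+00,
         1.00000000e+00]])}
console [([0.541, 0.085, 0.053], 0.8)]
rocker_raised_end [([0.584, 0.141, 0.064], 0.65)]
key_blue_top [([0.564, -0.003, 0.067], 0.8)]
key_green_top [([0.564, -0.002, 0.066], 0.7), ([0.645, -0.348, 0.017], 0.6)]
key_red_top []
key_white_top []
cup [([0.614, 0.267, 0.034], 0.78), ([0.583, 0.139, 0.064], 0.61)]
shaker [([0.524, -0.104, 0.095], 0.97)]
```

View pics/w1.png

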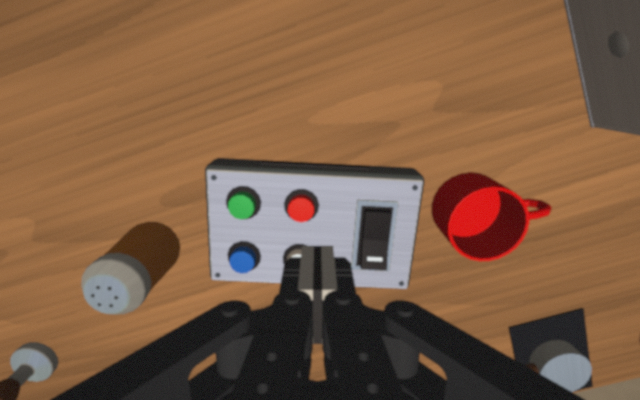

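The wrist view shows green (242,205), red (301,208), blue (242,260), white half hidden behind the fingers, and the rocker around (374,238) with its white bar at (374,260). Next I'll measure these points.

```bash
cat >> h.py <<'E'
def rays(d):
    t,r=pose();T=np.eye(4);T[:3,:3]=r.as_matrix();T[:3,3]=t
    W=T@d['tool_from_camera'] if 'tool_from_camera' in d else d['world_from_camera']
    f=200/np.tan(np.radians(d['fovy']/2))
    def pt(u,v,z=None):
        c=np.array([(u-d['cx'])/f,-(v-d['cy'])/f,-1.])
        w=W[:3,:3]@c
        k=(z-W[2,3])/w[2] if z is not None else d['depth'][int(round(v)),int(round(u))]
        return W[:3,3]+k*w
    return pt
def blobs(d,rois):
    hsv=cv2.cvtColor(d['frame'],cv2.COLOR_RGB2HSV)
    out={}
    for n,(h0,h1) in dict(green=(45,80),blue=(100,125),red=(0,6)).items():
        x0,y0,x1,y1=rois
        m=np.zeros(hsv.shape[:2],np.uint8);m[y0:y1,x0:x1]=cv2.inRange(hsv,(h0,130,90),(h1,255,255))[y0:y1,x0:x1]
        N,l,s,c=cv2.connectedComponentsWithStats(m)
        if N>1:
            i=1+s[1:,4].argmax();out[n]=(c[i],s[i])
    return out
E
python3 - <<'E'
from h import *
dw=capture('wrist');dt=capture('top')
for n,d,roi in(('wrist',dw,(200,150,425,295)),('top',dt,(238,165,335,245))):
    pt=rays(d)
    P={}
    for k,(c,s) in blobs(d,roi).items():
        P[k]=pt(*c,.0665);print(n,k,np.round(c,1),s[2:],np.round(P[k],4),'depth',np.round(pt(*c),4))
    if 'red' in P:
        ey=P['red']-P['green'];print('yaw',np.arctan2(-ey[0],ey[1]),'ex yaw',np.arctan2(*(P['blue']-P['green'])[[1,0]]))
pt=rays(dw)
for u,v in((374,260),(374,238),(374,222),(376,210)):print('rocker',u,v,np.round(pt(u,v),4))
m=dw['frame'][195:280,355:400];g=(m.min(2)>200);y,x=np.nonzero(g);print('bar',x.mean()+355,y.mean()+195,len(x))
k=(m.max(2)<70);y,x=np.nonzero(k);print('black',x.min()+355,x.max()+355,y.min()+195,y.max()+195)
cv2.imwrite('pics/w2.png',cv2.resize(dw['frame'][150:295,195:435,::-1],None,fx=3,fy=3))
E
```

```text
wrist green [232.4 211.6] [ 26  24 500] [0.5037 0.0185 0.0665] depth [0.5039 0.0183 0.066 ]
wrist blue [232.8 266.4] [ 25  22 442] [ 0.5632 -0.0047  0.0665] depth [ 0.5625 -0.0041  0.068 ]
wrist red [291.8 214.6] [ 28  26 561] [0.5254 0.076  0.0665] depth [0.5251 0.0762 0.0671]
yaw -0.3598436547194808 ex yaw -0.3722238179031547
top green [305.6 223.9] [10 10 75] [0.507  0.0158 0.0665] depth [0.5064 0.0156 0.0723]
top blue [314.4 202.8] [10 10 79] [ 0.5666 -0.0075  0.0665] depth [ 0.5667 -0.0074  0.0656]
top red [285.2 215.6] [10 10 80] [0.5293 0.0731 0.0665] depth [0.5293 0.0731 0.0662]
yaw -0.37035443933104945 ex yaw -0.3729519169551407
rocker 374 260 [0.6008 0.144  0.0687]
rocker 374 238 [0.5774 0.1507 0.0654]
rocker 374 222 [0.5592 0.1553 0.0664]
rocker 376 210 [0.552  0.1614 0.0537]
bar 364.96153846153845 265.5769230769231 26
black 355 382 214 275
```

View pics/w2.png

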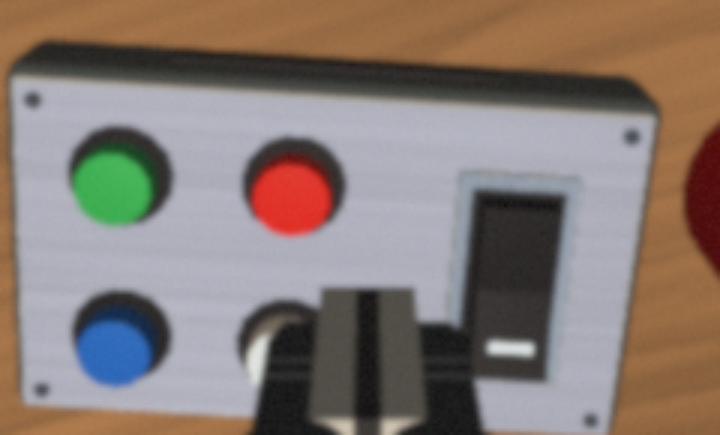

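Between the two wrist pictures the arm was still settling, which shifted the image by about 10 px. I'll measure again now that it is at rest.

```bash
python3 - <<'E'
from h import *
print(np.abs(ctrl.observe()['joint_vel']).max(),ctrl.observe()['tcp_pos'])
pt0=None
d=capture('wrist') if 0 else None
t,r=pose();d=capture('wrist');pt=rays(d);print(t,pose()[0],r.as_euler('xyz'))
P={}
for k,(c,s) in blobs(d,(195,150,425,295)).items():
    P[k]=pt(*c,.0665);print(k,np.round(c,1),np.round(P[k],4))
m=d['frame'][245:285,340:390];y,x=np.nonzero(m.min(2)>190)
ok=(np.abs(x-np.median(x))<15);u,v=x[ok].mean()+340,y[ok].mean()+245
B=pt(u,v,.070);print('bar',u,v,B,pt(u,v))
hs=cv2.inRange(d['frame'],(0,0,0),(75,75,75))[195:285,345:392]
yaw=np.arctan2(*(P['blue']-P['green'])[[1,0]]);ex=np.array([np.cos(yaw),np.sin(yaw),0]);ey=np.array([-ex[1],ex[0],0])
c=(P['red']+P['blue'])/2
print('yaw',yaw,'centre',c,'bar in key-block frame',(B-c)@ex,(B-c)@ey)
E
```

```text
0.005286014798294553 [0.48047052 0.11872217 0.27212242]
[0.48047052 0.11872217 0.27212242] [0.4805596  0.1185735  0.27212331] [-1.57156001e+00 -9.71651275e-04  1.26465860e+00]
green [232.8 211.4] [0.5037 0.0189 0.0665]
blue [233.  266.1] [ 0.563  -0.0045  0.0665]
red [292.3 214.4] [0.5254 0.0765 0.0665]
bar 364.3636363636364 265.1818181818182 [0.60308399 0.13231049 0.07      ] [0.60253577 0.13233461 0.07095673]
yaw -0.374606392483799 centre [0.54417641 0.03599654 0.0665    ] bar in key-block frame 0.019580561293232542 0.11118939093239052
```

Emit:
{"method": "apply_moves", "body": {"moves": [[1.0,2.5,-2.5,0,0.02,0],[2.0,5.5,-5.0,0,0.04,0],[3.0,8.5,-7.5,0,0.068,0],[4.0,11.5,-10.0,0,0.068,0],[4.9,14.5,-11.1,0,0.068,0]]}}

```text
clock: 3.37
tcp_pos: [0.6044, 0.1311, 0.1257]
orientation: [-1.574, -0.001, 1.195]
contact_force: [0.1, -0.6, 0.0]
gripper_width: -0.002
```

Emit:
{"method": "apply_moves", "body": {"moves": [[0,0,0,0,0,0],[0,0,0,0,0,0],[0,0,0,0,0,0]]}}

```text
clock: 3.62
tcp_pos: [0.6042, 0.1311, 0.1266]
orientation: [-1.574, -0.001, 1.195]
contact_force: [0.0, 0.2, 0.6]
gripper_width: -0.003
```

```bash
python3 - <<'E'
from h import *
d=capture('scene');cv2.imwrite('pics/s1.png',cv2.resize(d['frame'][170:320,260:460,::-1],None,fx=3.5,fy=3.5))
t,r=pose();print(t,r.as_euler('xyz'));togo([.601,.1325,.085])
E
```

```text
[0.60443377 0.13119132 0.12753125] [-1.57542093 -0.00241465  1.19489504]
shift cm [-0.01  4.25  0.39]
```

View pics/s1.png

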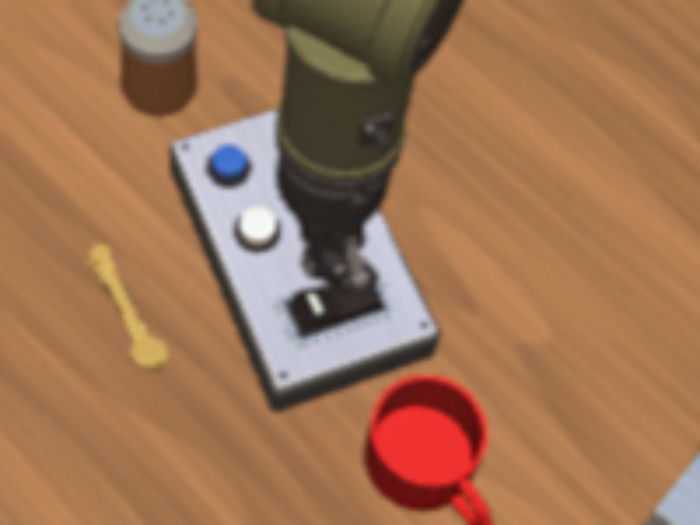

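The fingers hang over the raised half of the rocker, with its white bar at (316,303) in the crop. Nothing else is near them, so I'll go down.

Emit:
{"method": "apply_moves", "body": {"moves": [[0,2.0,0.2,0,0,0],[0,4.0,0.3,0,0,0],[0,4.7,0.3,0,0,0],[0,5.2,0.3,0,0,0]]}}

```text
clock: 4.0
tcp_pos: [0.6017, 0.1323, 0.0766]
orientation: [-1.576, -0.003, 1.195]
contact_force: [-0.0, 1.3, 0.2]
gripper_width: 0.001
```

Emit:
{"method": "apply_moves", "body": {"moves": [[0,0.3,0,0,0,0],[0,0.6,0,0,0,0],[0,0.8,0,0,0,0],[0,0.9,0,0,0,0]]}}

```text
clock: 4.33
tcp_pos: [0.6031, 0.1323, 0.0687]
orientation: [-1.579, -0.004, 1.195]
contact_force: [1.1, -1.6, 3.5]
gripper_width: 0.001
```

Contact at about 3.5 N, so the rocker is moving. I'll press on to its stop.

Emit:
{"method": "apply_moves", "body": {"moves": [[0,0.3,0.1,0,0,0],[0,0.6,0.1,0,0,0],[0,0.7,0.1,0,0,0],[0,0.7,0.1,0,0,0]]}}

```text
clock: 4.67
tcp_pos: [0.6038, 0.1324, 0.0635]
orientation: [-1.582, -0.006, 1.194]
contact_force: [0.5, -1.5, 13.9]
gripper_width: 0.0
```

Emit:
{"method": "apply_moves", "body": {"moves": [[0,0.2,0.1,0,0,0],[0,0.3,0.1,0,0,0],[0,0.3,0.1,0,0,0]]}}

```text
clock: 4.92
tcp_pos: [0.6038, 0.1324, 0.0633]
orientation: [-1.585, -0.007, 1.194]
contact_force: [-3.9, -3.4, 23.8]
gripper_width: 0.0
```

Emit:
{"method": "apply_moves", "body": {"moves": [[0,-2,0,0,0,0],[0,-5,0,0,0,0],[-6,-7,4,0,0,0],[-10,-7,6,0,0,0],[-10,-7,6,0,0,0]]}}

```text
clock: 5.33
tcp_pos: [0.5077, 0.0607, 0.1317]
orientation: [-1.584, -0.007, 1.194]
contact_force: [0.1, -1.0, 0.4]
gripper_width: 0.001
```

```bash
python3 - <<'E'
from h import *
d=capture('wrist');cv2.imwrite('pics/w3.png',d['frame'][:,:,::-1])
t,r=pose();print(t,r.as_euler('xyz'));togo([.565,-.006,.085])
E
```

```text
[0.50148353 0.05510303 0.13161923] [-1.57926565e+00 -9.08306137e-04  1.18954564e+00]
shift cm [-3.31  4.73 -8.13]
```

View pics/w3.png

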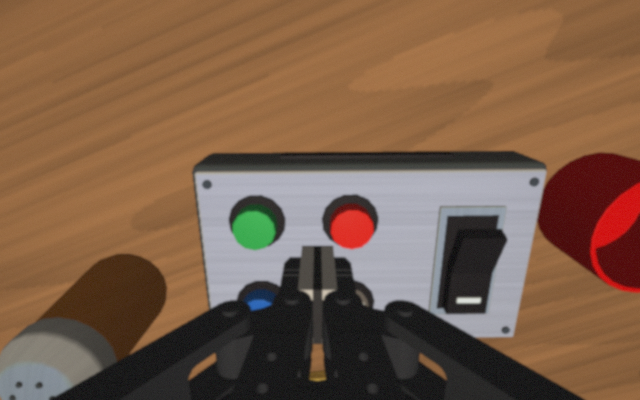

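The rocker is on: the half near the robot now stands up at (487,240) and the bar half lies level at (468,300). Green (255,225) and red (351,225) are still up. Next is blue.

Emit:
{"method": "apply_moves", "body": {"moves": [[-1.2,0,-3.0,0,0,0],[-2.4,0,-6.0,0,0,0],[-3.3,0,-8.1,0,0,0],[-3.3,0,-8.1,0,0,0],[-3.3,0,-8.1,0,0,0]]}}

```text
clock: 5.8
tcp_pos: [0.5643, -0.0064, 0.1314]
orientation: [-1.578, -0.0, 1.187]
contact_force: [-0.0, 0.3, 0.7]
gripper_width: 0.0
```

```bash
python3 - <<'E'
from h import *
d=capture('scene');cv2.imwrite('pics/s2.png',cv2.resize(d['frame'][170:320,260:460,::-1],None,fx=3.5,fy=3.5))
t,r=pose();print(t,r.as_euler('xyz'));togo([.565,-.006,.0665])
E
```

```text
[ 0.56353173 -0.00520173  0.13141875] [-1.57688514e+00 -6.23874817e-04  1.18924063e+00]
shift cm [-0.02  6.49 -0.13]
```

View pics/s2.png

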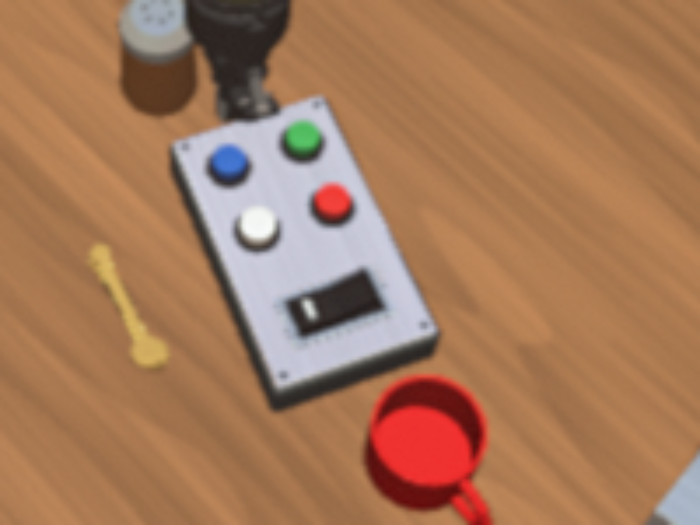

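The rocker's far half is level, all four keys are up, and blue is at (228,163) with the fingers above and behind it in this oblique view. I'll go down onto blue.

Emit:
{"method": "apply_moves", "body": {"moves": [[0,2.5,-0.1,0,0,0],[0,5.0,-0.1,0,0,0],[0,5.8,-0.1,0,0,0],[0,6.2,-0.1,0,0,0]]}}

```text
clock: 6.18
tcp_pos: [0.5629, -0.0042, 0.0678]
orientation: [-1.573, 0.0, 1.191]
contact_force: [0.0, -0.0, 0.1]
gripper_width: 0.002
```

Emit:
{"method": "apply_moves", "body": {"moves": [[0,0.4,0,0,0,0],[0,0.8,0,0,0,0],[0,1.1,0,0,0,0],[0,1.3,0,0,0,0]]}}

```text
clock: 6.52
tcp_pos: [0.5633, -0.0037, 0.0591]
orientation: [-1.575, -0.001, 1.191]
contact_force: [-15.9, 0.8, 58.6]
gripper_width: -0.003
```

Emit:
{"method": "apply_moves", "body": {"moves": [[0,-2,0,0,0,0],[0,-5,0,0,0,0],[0,-6.5,2.0,0,0,0],[0,-6.5,4.0,0,0,0],[0,-6.5,6.2,0,0,0]]}}

```text
clock: 6.93
tcp_pos: [0.5061, 0.0197, 0.1258]
orientation: [-1.579, -0.003, 1.191]
contact_force: [0.2, -0.4, -0.2]
gripper_width: 0.006
```

Emit:
{"method": "apply_moves", "body": {"moves": [[0,0,0,0,0,0],[0,0,0,0,0,0]]}}

```text
clock: 7.1
tcp_pos: [0.5059, 0.0204, 0.127]
orientation: [-1.58, -0.004, 1.192]
contact_force: [-0.1, 0.4, -0.2]
gripper_width: -0.0
```

```bash
python3 - <<'E'
from h import *
d=capture('scene');cv2.imwrite('pics/s3.png',cv2.resize(d['frame'][170:320,260:460,::-1],None,fx=3.5,fy=3.5))
d=capture('top');pt=rays(d)
for k,(c,s) in blobs(d,(238,165,335,245)).items(): print(k,np.round(pt(*c),4))
t,r=pose();print(t,r.as_euler('xyz'));togo([.5055,.017,.0665])
E
```

```text
red [0.6075 0.2144 0.0302]
[0.50718334 0.01961628 0.1264371 ] [-1.58050296 -0.00383066  1.19078866]
shift cm [-0.33  5.99  0.12]
```

View pics/s3.png

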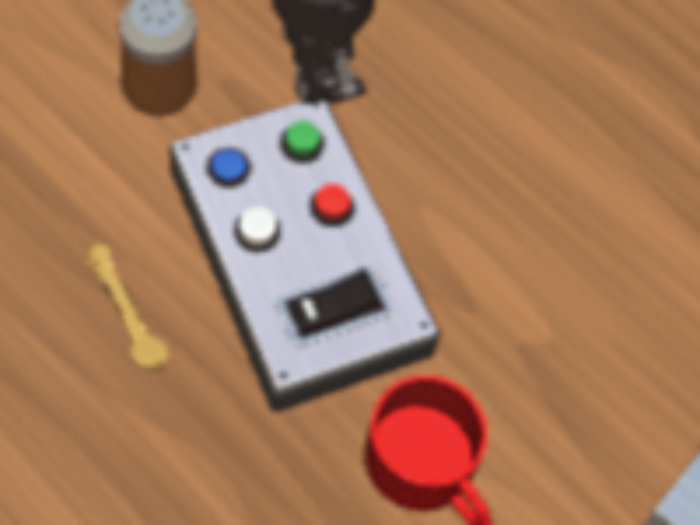

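Blue now sits lower (centre at row 166, it was 163), and green (303,138), white and red are up. I'll press green.

Emit:
{"method": "apply_moves", "body": {"moves": [[-0.3,2.5,0.1,0,0,0],[-0.3,5.0,0.1,0,0,0],[-0.3,5.4,0.1,0,0,0],[-0.3,5.7,0.1,0,0,0]]}}

```text
clock: 7.53
tcp_pos: [0.5056, 0.0169, 0.0684]
orientation: [-1.578, -0.003, 1.19]
contact_force: [-0.9, 0.7, 0.5]
gripper_width: 0.001
```

Emit:
{"method": "apply_moves", "body": {"moves": [[0,0.4,0,0,0,0],[0,0.8,0,0,0,0],[0,1.1,0,0,0,0],[0,1.2,0,0,0,0]]}}

```text
clock: 7.87
tcp_pos: [0.5064, 0.0169, 0.0592]
orientation: [-1.581, -0.004, 1.19]
contact_force: [-11.2, 0.4, 43.6]
gripper_width: 0.001
```

Green hit its stop (43.6 N at z = 0.059). I'll back off and check.

Emit:
{"method": "apply_moves", "body": {"moves": [[0,-2,0,0,0,0],[0,-5,0,0,0,0],[0,-9,1,0,0,0],[0,-13,4,0,0,0],[0,-15,7,0,0,0]]}}

```text
clock: 8.28
tcp_pos: [0.4437, 0.0419, 0.2103]
orientation: [-1.586, -0.006, 1.188]
contact_force: [0.4, 1.4, 0.4]
gripper_width: 0.003
```

Emit:
{"method": "apply_moves", "body": {"moves": [[0,0,1,0,0,0],[0,0,2,0,0,0],[0,0,2,0,0,0],[0,0,2,0,0,0]]}}

```text
clock: 8.62
tcp_pos: [0.4252, 0.0492, 0.2095]
orientation: [-1.586, -0.006, 1.188]
contact_force: [0.5, -0.2, 0.3]
gripper_width: 0.002
```

```bash
python3 - <<'E'
from h import *
t,r=pose();d=capture('wrist');pt=rays(d);print(t)
hh=d['frame'];cv2.imwrite('pics/w4.png',hh[:,:,::-1])
for k,(c,s) in blobs(d,(150,60,420,300)).items():
    u,v=c.astype(int);P=pt(*c);print(k,np.round(c,0),'z',np.round(np.median([pt(u+i,v+j)[2] for i in range(-4,5) for j in range(-4,5)]),4))
for c in('wrist',):
  for q in('key_white_top','cup','shaker'):
    x=spotter.spot_in(c,q);print(q,[(np.round(y['position'],3).tolist(),round(y['conf'],2)) for y in x[:2]])
print(ctrl.observe()['contact_force'])
E
```

```text
[0.42520392 0.04916064 0.20947288]
red [386. 264.] z 0.0672
key_white_top []
cup [([0.615, 0.262, 0.037], 0.55)]
shaker [([0.509, -0.112, 0.038], 0.92)]
[-0.00654577 -0.21651772  0.28441755]
```

View pics/w4.png

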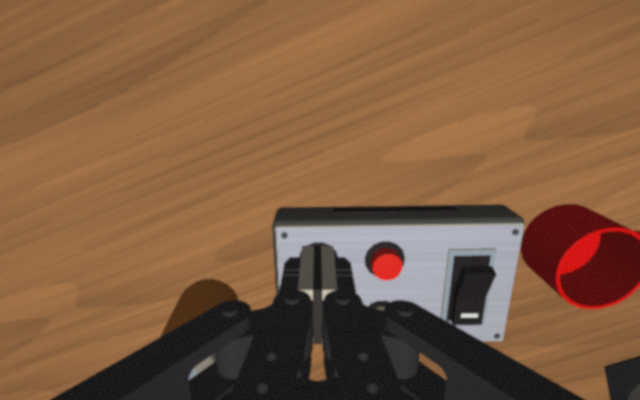

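In this picture red is up (z 0.067) and the rocker is on, but blue, green and white are hidden behind the fingers. I'll check those from the scene camera against the first picture.

```bash
python3 - <<'E'
from h import *
d=capture('scene');f0=cv2.imread('pics/scene0.png')[:,:,::-1];pt=rays(d)
a=blobs(dict(frame=f0),(305,195,365,243));b=blobs(d,(305,195,365,243))
for k in a: print(k,np.round(a[k][0],2),np.round(b[k][0],2) if k in b else None)
w=lambda f:[np.mean(x).round(2) for x in np.nonzero(f[226:243,324:343].min(2)>215)]
print('white',w(f0),w(d['frame']))
cv2.imwrite('pics/s4.png',np.hstack([cv2.resize(np.ascontiguousarray(f[190:315,240:425,::-1]),(390,264),interpolation=2) for f in(f0,d['frame'])]))
E
```

```text
green [346.08 209.04] [345.87 209.91]
blue [324.97 215.94] [325.07 216.88]
red [354.56 227.41] [354.61 227.46]
white [np.float64(7.0), np.float64(9.18)] [np.float64(6.94), np.float64(9.03)]
```

View pics/s4.png

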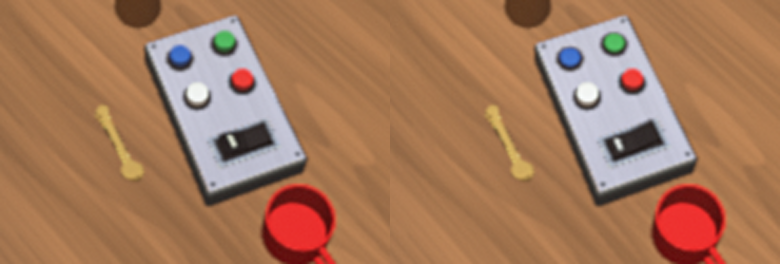

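Comparing before (left) with after (right), blue and green both dropped by about 0.9 px. Red and white haven't moved, the rocker has tipped over, and the cup and spoons are where they were. I'll hand in.

```bash
python3 -c "
from bench import ctrl
print(ctrl.close_job())"
```

```text
the job is handed in; nothing more can be done
None
```

I switched the rocker on, then pressed the blue key, then the green key, using the closed fingertips from above. I then backed the arm off clear of everything and handed the job in at about 9 s. No verdict was reported.

**What the pushes met:**

| Push | Fingertip height at its stop | Force |
|---|---|---|
| Rocker | 63 mm | 24 N |
| Blue key | 59 mm | 59 N |
| Green key | 59 mm | 44 N |

These heights match where each part should sit when fully down. The blue and green pushes were harder than the roughly 3 N needed, but well under the 120 N wrist limit.

**Last checks:**
- **Rocker:** it shows as tipped over to the on side.
- **Blue and green keys:** both dropped about 0.9 px in the scene camera.
- **Red and white keys:** neither moved.
- **Cup and spoons:** they look unmoved.
- **Shaker:** it was only partly in the last views. The network's last position differed from earlier ones because only part of it showed. The arm felt no contact near it.
- **Pitcher, tamper and knock box lid:** I did not check these again at the end, but the arm never came near the pitcher or tamper and passed well clear of the knock box.

**Disagreements:**
- **Wrist and top cameras:** they differed by about 3 to 4 mm on the key positions, so I aimed between them.
- **First wrist measurement:** I took it while the arm was still settling, so I repeated it.
- **Last wrist picture:** it had blue, green and white hidden behind the fingers, so I checked those keys in the scene camera instead.

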